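# Dock the tube block and switch the dry-bath heater on

## Robot

A 6-joint arm with a two-finger parallel gripper is mounted at the origin on a cart in front of the work surface, level with it; the furniture and walls round the work are solid. World frame = base frame: x ahead of the robot, y to its left, z up, the work surface at z = 0. Lengths are in m, angles in rad, forces in N, time in s.
With the tool pointing down it reaches from about 0.35 to 0.975 m from the base axis. Payload 4.9 kg.
Tool frame: the origin (TCP) lies at the very end of the fingers, on their centre line; the grasp point (between the pads) lies manip.grip_point_offset behind it (manip.grip_point_offset is the distance from the TCP to the grasp point, in m); z points along the fingers, y is the line along which they close (so a half turn about z gives the same grasp; the last joint's range is limited). The gripper opens to 85 mm and grips with 20 to 120 N. Pads are 22 mm wide; open, the fingers measure 114 mm over their backs; the gripper's body (76 mm by 85 mm) begins 54 mm behind the grasp point. The pads swing forward as they close: fully open they stand 13 mm farther back than shut.
Start: joints at [-1.453, 0.053, 1.613, -0, 1.476, -0.119], TCP at [0.147, -0.608, 0.205] pointing down, gripper open.
Joint ranges: [-3.01, 3.01], [-1.01, 2.22], [0.06, 2.58], [-1.02, 4.17], [0.09, 2.62], [-3.14, 3.14]. Speed limits (rad/s): [2.57, 2.57, 3.14, 3.14, 3.14, 3.14].

## Interface

Orientations are given as a unit quaternion [w, x, y, z].
In Python, from plant import manip gives the robot as it stands.
- The arm moves only by the shell command python3 -m crank 'ROWS' [OPENING]. ROWS is JSON, a list of rows, each an object of numbers: "x", "y", "z": the shift along the tool's x, y, z in cm; "turn": the turn about the tool's z in rad. In form: [{"x": .., "y": .., "z": .., "turn": ..}, ...]. A call has 1 to 5 rows; each row shifts and turns the commanded pose from where the row before left it, along the tool's axes as they then stand; what a row does not reach is not made up. A row lasts 1/10 s, in which the tool goes at most 50 mm and 8.59 degrees, less where a joint would pass 70% of its speed; a pose out of reach is approached as far as the arm can. A call with a gripper value outside its range is refused whole. OPENING is the opening in per cent of the stroke, from 0 (shut) to 100 (fully open), set as the call begins (- or left out, the last holds). The fingers move at their own pace and stop on an object; the grip force is fixed at half the most. Time passes only in rows, so rows that do not move let the fingers close. It gives the time, the measured TCP pose, the force, the opening and the grip force at its end, in the units of the state.
- manip.state(): the state, without advancing time (a new reading comes with each control period).
- manip.grab_frame(name): name is "side" or "top" or "wrist"; returns (picture, depth): 384x512x3 uint8, red, green, blue; 384x512 float32, m along the optical axis (not along the pixel's ray), 0 where there is no reading.
- manip.camera_model(name): a dict with "mtx" (3x3 intrinsics, pixels), "k1" (the pictures are not rectified: a ray, as slopes to the right and down, at radius r is drawn at 1 + k1 r^2 times it, then the intrinsics apply), "world_to_cam" (4x4, takes a point from world to camera coordinates). Camera axes: x right, y down, z forward; pixel columns grow to the right and rows downward; lengths in m; the calibration is good to about 2 mm. A picture is of the moment at which its call begins: read the wrist's pose just before it. camera_model takes no time and is no camera call; for the wrist camera it gives the pose at the moment of the call.
- manip.job_done(): hands the job in; it is judged then, once.
The state is a dict: "time": time; "joint_pos": joint angles; "joint_vel": joint speeds; "joint_efforts": joint torques, N m; "tool_pos": TCP position; "tool_rot": TCP orientation; "contact_force": force on the tool from outside, world axes, zero at the start; "ft_torque": the same for the moment, N m; "gripper_width": opening from 0.0 (shut) to 1.0 (fully open); "grasp_force": force on a finger pad.
Only numpy, scipy, OpenCV 4.12 (cv2) and the standard library are available. Lean on these libraries where they do the work, as an engineer would, in place of code of your own. Each camera call takes 0.05 s, during which the arm holds its last target. There are 200 camera calls.

## Task

With the fingertips, slide the aluminium tube block along the heater's dock until it is fully home against the end stop, and then switch the heater on by pressing down the raised far end of the rocker so that it snaps over and stays over. The switch head is on a height-adjustable column, so feel for it: never press on anything with more than 20 N, and leave the vial, the small beaker, the amber jar and the petri dish where they stand.

Things in the scene. Friction and masses are not known exactly. Their poses are not given: they have to be found in the camera images.
- heater: Dry-bath heater, fixed: white slab, x -100..+130, y -160..+55 mm in its own frame, flat top 30 mm above the bench. Origin on the bench under the dock's middle line; +x along the dock from its open front (robot side) to the end stop, +y left, z up. The dock is a track on the slab's top, centred on y = 0, with rails 15 mm high, 71 mm apart, from x = -50 to 128, flared in front to x = -76.
- stop_face (a point): Middle of the end stop's face at the far end of the dock (heater x +118, y 0, 11 mm above the slab's top). Axes as the heater's. The tube block is fully home when its far end touches this face.
- block_center (a point): Centre of the loose aluminium tube block: 68 mm wide, 115 mm long along the dock, 21 mm high, tube holes in its top, 0.3 to 0.55 kg; its own y axis lies along the dock. It starts flat in the dock 50 to 80 mm short of home, with 1.7 mm play at each rail, and slides with 1 to 5 N. Its front face is 57.5 mm from this point; home is this point at heater x = +60 mm, z = 40.5 mm.
- column_foot (a point): Foot of the switch column, on the slab's top to the right of the dock (heater x -10, y -115, z 30 mm). Axes as the heater's. Straight above it is the grey switch head, 80 mm (x) by 54 mm (y), with a black rocker on top. The column's height is set by hand and NOT measured: the housing's upper face is anywhere from 80 to 115 mm above the bench, the rocker's pivot 10 mm higher.
- rocker (a joint): Black rocker, a plate 56 (x) x 34 x 8 mm, pivot parallel to y right above the column. 0 = off: far (+x) end raised, its top edge 10 mm above the pivot. 0.44 rad = on: far end down. Over-centre spring: pressing straight down near the raised end takes 5 to 8 N at first, falling to nothing at half way (after 4 to 6 mm), past which it snaps over by itself and stays (9 to 12 mm in all, then a hard stop).
- vial: Bystander: clear sample vial with black cap, 27 mm diameter, 66 mm high, standing on the heater's slab near its far right corner. Origin at the centre of its underside.
- small_beaker: Bystander: small clear beaker, 74 mm diameter, 87 mm high, on the bench to the left. Origin at the centre of its underside.
- amber_jar: Bystander: dark amber jar with black lid, 64 mm diameter, 115 mm high, on the bench to the right. Origin at the centre of its underside.
- petri: Bystander: petri dish with lid, 60 mm diameter, 14 mm high, on the bench to the right, nearer the robot. Origin at the centre of its underside.
Not all that is in view belongs to the job. What is shaped like the part that bears block_center but black is not meant.

How it is judged:
On the way, in this order (a step that is already met when the one before it is completed fails the run):
1. the tube block is fully home against the end stop, the heater still off (x of block_center in the frame of heater above 0.0575 m and z of block_center in the frame of heater between 0.0375 and 0.0435 m and value of joint rocker below 0.1 rad), for 0.2 s.
2. the rocker has snapped over to on (value of joint rocker above 0.38 rad), for 0.2 s.
At the end, for the whole second after the job is handed in: The tube block lies flat in the dock within 3 mm of the end stop, and the rocker is over at on (above 0.38 rad) (x of block_center in the frame of heater above 0.0575 m and z of block_center in the frame of heater between 0.0375 and 0.0435 m and value of joint rocker above 0.38 rad); the robot touches nothing.
It fails at once if a contact force above 20 N between the robot and anything it touches (contact force between any of the fingers, the arm and anything else above 20 N).
It fails at once if a bystander moved more than 25 mm or tipped over (distance of any of vial, small_beaker, amber_jar, petri from where it was at the start of the episode above 0.025 m or angle between any of vial, small_beaker, amber_jar, petri's own z axis and vertical above 0.6 rad).
It also fails if it takes over 48 s, if anything falls off the work surface, if the arm or the gripper's body presses on something with over 40 N, if the wrist force passes 120 N, or if a joint passes its speed limit or range.

## Working session

There is one attempt and no reset: what is moved stays moved. The work goes in short steps, Python scripts to look and compute and a shell command to move; the robot and the scene stay as the last step left them, time stands still between calls to the robot, and variables do not carry over. Pictures are saved under pics/ and viewed, at most 10 in all, crops included, and the job is handed in when it is done.

```bash
mkdir -p pics
cat > h.py <<'E'
import numpy as np,cv2,json
from plant import manip
def snap(n,f):
    m=manip.camera_model(n); p,d=manip.grab_frame(n)
    cv2.imwrite(f'pics/{f}.png',p[:,:,::-1]); np.savez(f'pics/{f}.npz',p=p,d=d,K=m['mtx'],k1=m['k1'],T=m['world_to_cam'])
def world(f,u,v,r=1):
    a=np.load(f'pics/{f}.npz');K=a['K'];k=float(a['k1'])
    x=(u-K[0,2])/K[0,0];y=(v-K[1,2])/K[1,1];s=1.
    for _ in range(20): s=1/(1+k*(x*x+y*y)*s*s)
    d=a['d'][int(v)-r:int(v)+r+1,int(u)-r:int(u)+r+1];z=np.median(d[d>0])
    return (np.linalg.inv(a['T'])@[x*s*z,y*s*z,z,1])[:3]
def cloud(f):
    a=np.load(f'pics/{f}.npz');K=a['K'];k=float(a['k1']);v,u=np.mgrid[:384,:512]
    x=(u-K[0,2])/K[0,0];y=(v-K[1,2])/K[1,1];s=np.ones_like(x)
    for _ in range(20): s=1/(1+k*(x*x+y*y)*s*s)
    z=a['d'];P=np.stack([x*s*z,y*s*z,z,np.ones_like(z)],-1)@np.linalg.inv(a['T']).T
    return P[...,:3],z>0
E
python3 - <<'E'
from h import *
snap('top','top0');snap('side','side0')
s=manip.state();print(s,manip.grip_point_offset)
a=cv2.imread('pics/top0.png');b=cv2.imread('pics/side0.png')
cv2.imwrite('pics/top0b.png',cv2.resize(a,(800,600)))
E
```

```text
{'time': 0.1, 'joint_pos': array([-1.45304827e+00,  5.32640212e-02,  1.61415986e+00, -1.59162852e-05,
        1.47600618e+00, -1.19016697e-01]), 'joint_vel': array([ 0.00034053, -0.00259873, -0.00477957, -0.0004553 ,  0.00136301,
       -0.00271886]), 'joint_efforts': array([-2.45557004e-05, -3.94903064e+01, -3.71362889e+01, -1.84886230e-04,
        3.87031498e-03,  2.23457289e-05]), 'tool_pos': array([ 0.14651204, -0.60695208,  0.20380074]), 'tool_rot': array([-9.18706545e-04,  9.93000477e-01,  1.18106764e-01, -7.33896702e-06]), 'contact_force': array([-0.71160131,  0.11981566,  0.73762809]), 'ft_torque': array([-0.00951538, -0.01227446,  0.01400477]), 'grasp_force': 0.0, 'gripper_width': 0.9981491372982499} 0.0187
```

View pics/top0b.png

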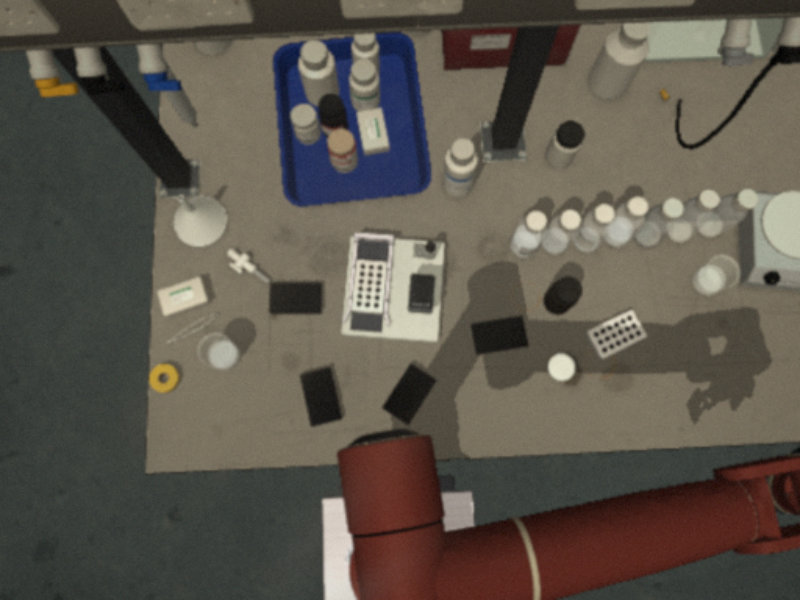

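View pics/side0.png

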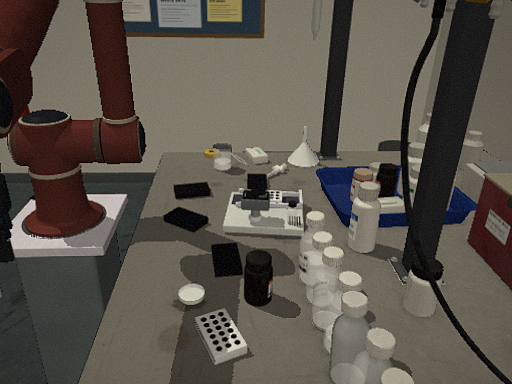

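The top view shows the heater at about (395,288) in the 800-px picture. Things that could be taken for the tube block:
- the silver perforated block in the dock at (370,288)
- a loose white/silver perforated rack at (618,334)
- black blocks at (296,297), (321,396), (409,393) and (499,335)

By the description it is the one in the dock. The switch head is at (422,292) and the vial at (430,247). I'll check this in one crop.

Run:
```python
from h import *
a=cv2.imread('pics/top0.png')[140:225,205:300]
cv2.imwrite('pics/c1.png',cv2.resize(a,None,fx=7,fy=7,interpolation=cv2.INTER_CUBIC))
P,ok=cloud('top0')
q=P[140:225,205:300];z=q[...,2]
m=(abs(z-.03)<.006)
im=np.load('pics/top0.npz')['p'][140:225,205:300]
m&=im.min(-1)>120
pts=(q[m][:,:2]*1000).astype(np.float32);r=cv2.minAreaRect(pts);print(r,cv2.boxPoints(r))
for n,(u,v) in dict(sw=(270,187),vial=(275,157),stop=(240,153)).items(): print(n,world('top0',u,v))
```

```text
((598.8458251953125, -10.947929382324219), (214.2761993408203, 228.99749755859375), 82.8568344116211) [[ 471.91324  -103.01667 ]
 [ 699.13336  -131.4923  ]
 [ 725.77844    81.12081 ]
 [ 498.5583    109.596436]]
sw [ 0.56010144 -0.07150804  0.11778824]
vial [ 0.6684492  -0.09481459  0.0972041 ]
stop [0.70897645 0.02398494 0.03665991]
```

View pics/c1.png

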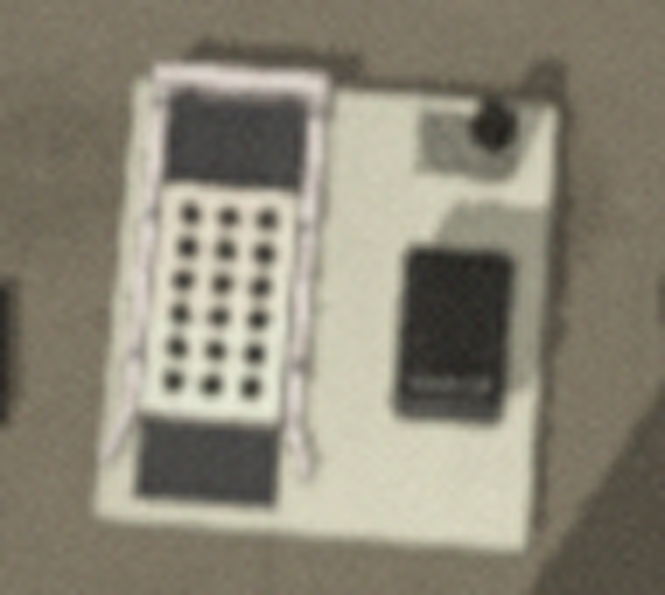

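The crop confirms it: the silver block sits between the rails with a dark gap to the stop above it. Its front edge is at about crop (212,415), and the rocker head is at (455,330) with the vial at (490,125). The heater rectangle matches 230 x 215 mm.

```bash
cat >> h.py <<'E'
EX=np.array([.9922,-.1244]);EY=np.array([.1244,.9922]);O=np.array([590.4,43.0])
def H(p): p=np.asarray(p)*1000; d=p[...,:2]-O; return np.stack([d@EX,d@EY,p[...,2]],-1)
def st():
    s=manip.state();print(round(s['time'],2),'heater mm',H(s['tool_pos']).round(1),'F',s['contact_force'].round(2),'w',round(s['gripper_width'],2))
    from scipy.spatial.transform import Rotation as R
    q=s['tool_rot'];M=R.from_quat(q[[1,2,3,0]]).as_matrix();x=M[:,0]
    e=np.arctan2(x[1],x[0])-np.arctan2(EX[1],EX[0]);print('turn needed',round(e,3),'tilt',M[:2,2].round(3))
E
python3 - <<'E'
from h import *
st()
for n,(u,v) in dict(front=(212,415),back=(232,190),hole=(218,300),rockfar=(460,255),rocknear=(452,378),rockmid=(458,300),headnear=(450,412),stopin=(240,90),vialtop=(490,125)).items():
    print(n,H(world('top0',205+u/7,140+v/7)).round(1))
E
python3 -m crank '[{"turn":0.12},{"turn":0.12},{"turn":0.12},{"x":0}]' 0
```

```text
0.1 heater mm [-359.6 -700.1  203.8] F [-0.71  0.12  0.74] w 1.0
turn needed 0.361 tilt [-0.     0.002]
front [-48.6  -2.6  41. ]
back [63.5 -3.1 51. ]
hole [ 7.  -1.2 50.9]
rockfar [  22.1 -117.3  110.3]
rocknear [ -37.4 -117.7  109.7]
rockmid [  -2.6 -117.8  120.8]
headnear [ -50.6 -118.1   96.2]
stopin [117.   -2.3  46.5]
vialtop [  91.8 -127.2   96.6]schema error: expected keys x, y, z, turn
```

```bash
python3 -c "
from h import *
st()"
```

```text
0.1 heater mm [-359.6 -700.1  203.8] F [-0.71  0.12  0.74] w 1.0
turn needed 0.361 tilt [-0.     0.002]
```

```bash
python3 -m crank '[{"x":0,"y":0,"z":0,"turn":0.12},{"x":0,"y":0,"z":0,"turn":0.12},{"x":0,"y":0,"z":0,"turn":0.12},{"x":1.8,"y":-4.6,"z":0,"turn":0},{"x":1.8,"y":-4.6,"z":0,"turn":0}]' 0
python3 -m crank '[{"x":1.8,"y":-4.6,"z":0,"turn":0},{"x":1.8,"y":-4.6,"z":0,"turn":0},{"x":1.8,"y":-4.6,"z":0,"turn":0},{"x":1.8,"y":-4.6,"z":0,"turn":0},{"x":1.8,"y":-4.6,"z":0,"turn":0}]'
python3 -m crank '[{"x":1.8,"y":-4.6,"z":0,"turn":0},{"x":1.8,"y":-4.6,"z":0,"turn":0},{"x":1.8,"y":-4.6,"z":0,"turn":0},{"x":1.8,"y":-4.6,"z":0,"turn":0},{"x":0,"y":0,"z":0,"turn":0}]'
python3 -c "
from h import *
st()"
```

```text
time: 0.6
tool_pos: [0.1935, -0.5197, 0.2036]
tool_rot: [-0.001, 0.998, -0.063, -0.0]
contact_force: [0.4, -0.1, 0.4]
gripper_width: 0.139
grasp_force: 0.0
time: 1.1
tool_pos: [0.3116, -0.3015, 0.2044]
tool_rot: [-0.0, 0.998, -0.062, 0.0]
contact_force: [1.2, 0.1, -0.5]
gripper_width: 0.002
grasp_force: 0.0
time: 1.6
tool_pos: [0.4067, -0.1247, 0.2045]
tool_rot: [-0.001, 0.998, -0.057, 0.0]
contact_force: [-1.1, -0.6, -0.8]
gripper_width: 0.001
grasp_force: 0.0
1.6 heater mm [-161.4 -189.2  204.5] F [-1.05 -0.63 -0.75] w 0.0
turn needed 0.011 tilt [0.    0.002]
```

```bash
python3 -m crank '[{"x":1.6,"y":-4.6,"z":0,"turn":0.011},{"x":1.6,"y":-4.6,"z":0,"turn":0},{"x":1.6,"y":-4.6,"z":0,"turn":0},{"x":1.6,"y":-4.6,"z":0,"turn":0},{"x":0,"y":0,"z":0,"turn":0}]' 0
python3 - <<'E'
from h import *
manip.grab_frame  # settle below
st(); snap('wrist','w1'); st()
a=cv2.imread('pics/w1.png');cv2.imwrite('pics/w1b.png',cv2.resize(a,(800,600)))
E
```

```text
time: 2.1
tool_pos: [0.4937, 0.0478, 0.2042]
tool_rot: [-0.001, 0.998, -0.064, -0.001]
contact_force: [-0.5, -0.2, 0.5]
gripper_width: 0.001
grasp_force: 0.0
2.1 heater mm [-96.5  -7.2 204.2] F [-0.49 -0.22  0.55] w 0.0
turn needed -0.004 tilt [-0.001  0.001]
2.15 heater mm [-97.   -9.4 204.2] F [-0.55 -1.    0.55] w -0.0
turn needed -0.006 tilt [-0.002 -0.   ]
```

View pics/w1b.png

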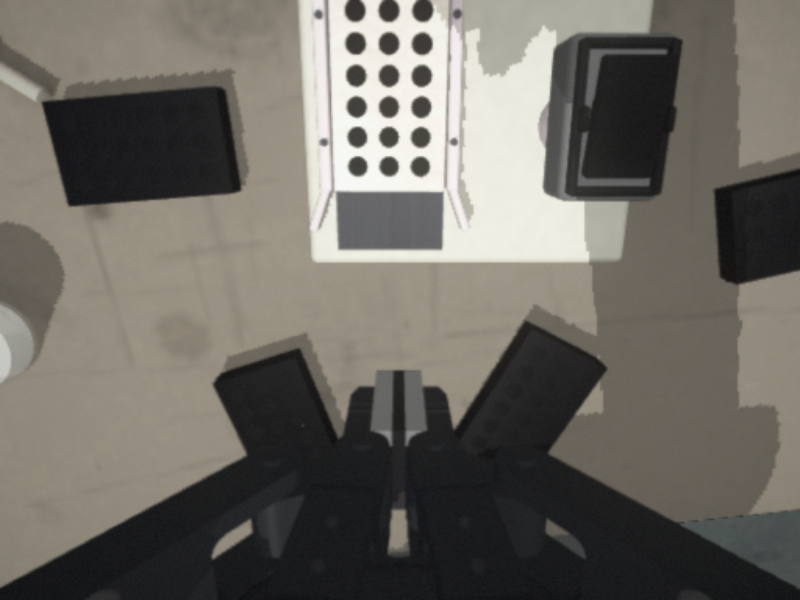

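The wrist view shows the block's front edge at (390,190), the slab's front edge at row 262 from column 313 to 622, and the rocker at (628,120). I'll measure all three.

Run:
```python
from h import *
for n,(u,v) in dict(front=(390,184),mat=(390,215),slabL=(318,257),slabR=(617,257),railL=(322,142),railR=(455,142),blkL=(335,170),blkR=(446,170),rfar=(635,56),rmid=(632,110),rnear=(625,172),headfar=(625,42),headnear=(610,188),rkL=(590,110),rkR=(662,110)).items():
    print(n,H(world('w1',u*.64,v*.64)).round(1))
P,ok=cloud('w1');Q=H(P)
m=(abs(Q[...,0]+10)<60)&(abs(Q[...,1]+117)<40)&(Q[...,2]>70)
for x in range(-60,45,6):
    k=m&(abs(Q[...,0]-x)<3)&(abs(Q[...,1]+117)<12)
    if k.any(): print(x,np.median(Q[...,2][k]).round(1),end='; ')
```

```text
front [-45.8  -2.1  51.6]
mat [-67.4  -1.6  31.7]
slabL [-95.9  47.7  30.9]
slabR [ -96.2 -156.1   31.5]
railL [-20.9  39.3  47.1]
railR [-21.1 -41.8  47. ]
blkL [-37.3  31.4  52.1]
blkR [-37.9 -37.   43.3]
rfar [  15.4 -112.9  124.1]
rmid [  -7.1 -115.8  121.1]
rnear [ -35.5 -118.8  114.5]
headfar [  23.5 -113.5  109.8]
headnear [ -43.7 -114.5  109.2]
rkL [ -6.9 -97.6 117.2]
rkR [  -7.1 -129.9  120.7]
-48 108.0; -42 106.9; -36 114.1; -30 115.8; -24 116.7; -18 118.2; -12 119.5; -6 120.8; 0 122.2; 6 123.7; 12 125.2; 18 106.9; 24 109.7; 30 103.3;
```

```bash
python3 -m crank '[{"x":0,"y":-0.8,"z":4.2,"turn":-0.006},{"x":0,"y":0,"z":4.2,"turn":0},{"x":0,"y":0,"z":4.2,"turn":0},{"x":0,"y":0,"z":3.8,"turn":0},{"x":0,"y":0,"z":0,"turn":0}]' 0
python3 -m crank '[{"x":0,"y":0,"z":0,"turn":0},{"x":0,"y":0,"z":0,"turn":0}]' 0
python3 -c "
from h import *
st()"
```

```text
time: 2.65
tool_pos: [0.488, 0.0508, 0.0347]
tool_rot: [0.0, 0.998, -0.065, -0.006]
contact_force: [-0.3, -0.6, -0.6]
gripper_width: 0.002
grasp_force: 0.0
time: 2.85
tool_pos: [0.496, 0.0514, 0.0437]
tool_rot: [0.0, 0.998, -0.065, 0.002]
contact_force: [0.6, 0.1, -0.4]
gripper_width: -0.002
grasp_force: 0.0
2.85 heater mm [-94.7  -3.4  43.7] F [ 0.64  0.14 -0.4 ] w -0.0
turn needed -0.004 tilt [ 0.004 -0.   ]
```

```bash
python3 -m crank '[{"x":0.5,"y":-0.2,"z":0.15,"turn":0},{"x":0.7,"y":0,"z":0.15,"turn":0},{"x":0.6,"y":0,"z":0,"turn":0},{"x":0.4,"y":0,"z":0,"turn":0},{"x":0,"y":0,"z":0,"turn":0}]' 0
python3 -m crank '[{"x":0.3,"y":0,"z":0,"turn":0},{"x":0.3,"y":0,"z":0,"turn":0},{"x":0.3,"y":0,"z":0,"turn":0},{"x":0.3,"y":0,"z":0,"turn":0},{"x":0.3,"y":0,"z":0,"turn":0}]'
python3 -c "
from h import *
st()"
```

```text
time: 3.35
tool_pos: [0.5168, 0.0513, 0.0382]
tool_rot: [0.0, 0.998, -0.064, 0.0]
contact_force: [-0.8, 0.0, 0.2]
gripper_width: -0.002
grasp_force: 0.0
time: 3.85
tool_pos: [0.5311, 0.0495, 0.0379]
tool_rot: [-0.0, 0.998, -0.064, 0.0]
contact_force: [-0.9, 0.5, -0.1]
gripper_width: -0.002
grasp_force: 0.0
3.85 heater mm [-59.6  -0.9  37.9] F [-0.9   0.54 -0.09] w -0.0
turn needed -0.003 tilt [0. 0.]
```

```bash
python3 -m crank '[{"x":0.3,"y":0,"z":0,"turn":0},{"x":0.3,"y":0,"z":0,"turn":0},{"x":0.3,"y":0,"z":0,"turn":0},{"x":0.3,"y":0,"z":0,"turn":0},{"x":0.3,"y":0,"z":0,"turn":0}]'
python3 -m crank '[{"x":0.3,"y":0,"z":0,"turn":0},{"x":0.3,"y":0,"z":0,"turn":0},{"x":0.3,"y":0,"z":0,"turn":0},{"x":0.3,"y":0,"z":0,"turn":0},{"x":0.3,"y":0,"z":0,"turn":0}]'
python3 -c "
from h import *
st()"
```

```text
time: 4.35
tool_pos: [0.546, 0.0475, 0.0379]
tool_rot: [-0.0, 0.998, -0.064, 0.0]
contact_force: [0.1, -0.4, -0.4]
gripper_width: 0.0
grasp_force: 0.0
time: 4.85
tool_pos: [0.5609, 0.0456, 0.0379]
tool_rot: [-0.0, 0.998, -0.064, -0.0]
contact_force: [-1.0, -0.1, 0.2]
gripper_width: -0.0
grasp_force: 0.0
4.85 heater mm [-29.6  -1.1  37.9] F [-0.97 -0.15  0.23] w -0.0
turn needed -0.003 tilt [-0.  0.]
```

Run:
```python
from h import *
snap('wrist','w2');st()
a=cv2.imread('pics/w2.png');cv2.imwrite('pics/w2b.png',cv2.resize(a,(800,600)))
P,ok=cloud('w2');Q=H(P)
m=ok&(abs(Q[...,1]+1.5)<30)&(abs(Q[...,2]-51)<3.5)&(Q[...,0]>-60)
print(np.percentile(Q[...,0][m],[1,5,50,95,99]).round(1))
```

```text
4.9 heater mm [-29.2  -1.1  38. ] F [-0.12  0.14  0.61] w -0.01
turn needed -0.004 tilt [ 0.001 -0.   ]
[-45.8 -33.2  20.5  60.9  64.1]
```

View pics/w2b.png

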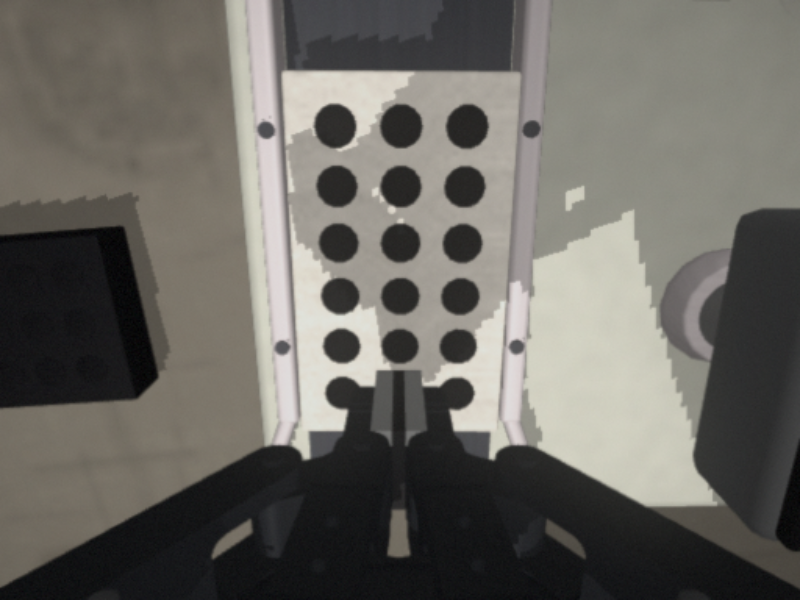

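The fingers lie between the rails, with the block's front edge visible at row 430 on both sides and its far edge at row 71. I'll measure both edges and project the TCP into the picture.

Run:
```python
from h import *
for n,(u,v) in dict(far=(400,75),far2=(350,75),frontL=(320,425),frontR=(485,425),mat=(320,440),pad=(385,400),pad2=(415,375),rail=(266,130)).items(): print(n,H(world('w2',u*.64,v*.64)).round(1))
a=np.load('pics/w2.npz');p=manip.state()['tool_pos'];M=manip.camera_model('wrist')['world_to_cam']
for dz in (0,.02,.04):
  c=M@np.r_[p+[0,0,dz],1];r=c[:2]/c[2];r=r*(1+float(a['k1'])*(r@r));print((a['K'][:2,:2]@r+a['K'][:2,2])/.64,c[2])
print(np.linalg.inv(M).round(3)[:3])
```

```text
far [63.3 -1.6 52. ]
far2 [63.4 12.4 51.8]
frontL [-47.4  25.9  51.9]
frontR [-47.7 -30.7  51.6]
mat [-66.2  29.8  31.3]
pad [-19.1   2.5  87.3]
pad2 [-18.7  -5.8  72.9]
rail [48.9 38.4 46.6]
[398.55377532 360.71486243] 0.18407766790515243
[398.62778927 385.80157437] 0.16494387457507578
[398.72114113 417.45179036] 0.14581008124499914
[[-0.127 -0.949 -0.289  0.635]
 [-0.992  0.121  0.037  0.036]
 [ 0.     0.291 -0.957  0.208]]
```

Neither the block nor the force reading changed, and the fingertips appear above the block in the depth picture. I'll check with the side camera before moving on.

Run:
```python
from h import *
snap('side','s2');st()
a=np.load('pics/s2.npz');p=manip.state()['tool_pos'];M=a['T']
for q in (p,p+[0,0,.03]):
  c=M@np.r_[q,1];r=c[:2]/c[2];r=r*(1+float(a['k1'])*(r@r));print((a['K'][:2,:2]@r+a['K'][:2,2]),c[2])
c=cv2.imread('pics/s2.png')[130:250,200:340];cv2.imwrite('pics/s2c.png',cv2.resize(c,None,fx=5,fy=5,interpolation=cv2.INTER_CUBIC))
```

```text
4.95 heater mm [-29.4  -1.1  38. ] F [-0.13  0.38 -0.05] w -0.0
turn needed -0.004 tilt [ 0. -0.]
[251.15583644 197.37797197] 1.3603681030114243
[251.29516031 188.80000384] 1.3471780741701376
```

View pics/s2c.png

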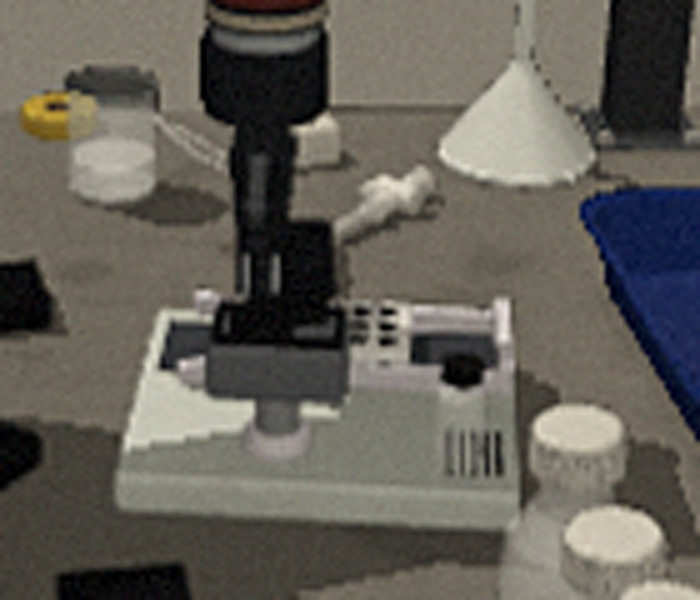

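Run:
```python
from h import *
for v in range(364,450,6): print(v,H(world('w2',384*.64,v*.64,0)).round(1),H(world('w2',416*.64,v*.64,0)).round(1))
print('side')
for v in range(100,345,12): print(v,*[H(world('s2',200+u/5,130+v/5,0)).round(0) for u in (245,262,280)])
```

```text
364 [-24.7   3.7  51.9] [-24.7  -6.8  51.9]
370 [-27.    3.8  51.5] [-26.8  -6.8  51.9]
376 [-19.6   3.2  71.7] [-18.9  -6.   73.2]
382 [-19.   3.  77.] [-18.9  -5.9  77.1]
388 [-18.7   2.9  81.2] [-19.4  -5.8  79.9]
394 [-18.7   2.8  84.8] [-18.8  -5.7  84.6]
400 [-18.6   2.7  88.2] [-18.7  -5.5  88. ]
406 [-19.3   2.7  90. ] [-19.9  -5.5  89. ]
412 [-19.    2.6  93.6] [-19.1  -5.4  93.5]
418 [-18.7   2.5  97.1] [-19.3  -5.3  96.1]
424 [-19.    2.5  99.4] [-19.3  -5.2  99. ]
430 [-18.8   2.4 102.4] [-19.   -5.1 102.2]
436 [-18.1   2.3 106.1] [-17.5  -4.9 107.1]
442 [-18.2   2.2 108.4] [-17.9  -4.8 109. ]
448 [-17.8   2.1 111.4] [-18.2  -4.8 110.8]
side
100 [-36. -33. 209.] [-26. -38. 211.] [-15. -35. 210.]
112 [-36. -34. 202.] [-26. -34. 202.] [-15. -32. 202.]
124 [-35. -41. 197.] [-26. -33. 194.] [-15. -40. 197.]
136 [-35. -37. 188.] [-25. -35. 187.] [-17.  -3. 175.]
148 [-35. -40. 181.] [-25. -39. 181.] [-16. -14. 172.]
160 [-35. -43. 175.] [-25. -38. 173.] [-16. -18. 166.]
172 [-35. -39. 166.] [-25. -42. 168.] [-16. -16. 157.]
184 [-35. -34. 156.] [-24. -53. 165.] [-15. -20. 151.]
196 [-33. -57. 159.] [-23. -58. 159.] [-15. -17. 142.]
208 [-33. -64. 154.] [-23. -61. 153.] [-15. -20. 136.]
220 [-34. -47. 139.] [-23. -56. 143.] [-16.  -0. 119.]
232 [-34. -45. 130.] [-24. -44. 130.] [-16.   2. 110.]
244 [-35. -29. 115.] [-25. -28. 115.] [-14. -26. 115.]
256 [-36. -11.  98.] [-26. -11.  99.] [-24. 158.  20.]
268 [-36. -13.  91.] [-25. -15.  93.] [-23. 136.  21.]
280 [-36. -12.  83.] [-26. -10.  82.] [-21. 113.  23.]
292 [-36.  -4.  70.] [-25. -12.  75.] [ -9. -99. 118.]
304 [ -29. -109.  114.] [ -19. -110.  116.] [  -8. -115.  119.]
316 [ -27. -128.  117.] [ -18. -129.  118.] [  -7. -129.  118.]
328 [ -27. -133.  111.] [ -17. -133.  112.] [  -7. -138.  115.]
340 [ -26. -136.  106.] [ -17. -138.  107.] [  -7. -140.  109.]
```

Both cameras put the real fingertip at about z = 70 mm while the reported z is 38, so the tip sits about 31 mm above the reported TCP. The fingers went over the block. I'll back off, go lower carefully, and feel for contact.

```bash
python3 -m crank '[{"x":-1,"y":0,"z":0,"turn":0},{"x":-1.5,"y":0,"z":0,"turn":0},{"x":-1.5,"y":0,"z":0,"turn":0},{"x":-1.0,"y":0,"z":0,"turn":0},{"x":0,"y":0,"z":0,"turn":0}]' 0
python3 -m crank '[{"x":0,"y":0,"z":0.3,"turn":0},{"x":0,"y":0,"z":0.5,"turn":0},{"x":0,"y":0,"z":0.5,"turn":0},{"x":0,"y":0,"z":0.3,"turn":0},{"x":0,"y":0,"z":0,"turn":0}]'
python3 -m crank '[{"x":0,"y":0,"z":0.2,"turn":0},{"x":0,"y":0,"z":0.2,"turn":0},{"x":0,"y":0,"z":0.2,"turn":0},{"x":0,"y":0,"z":0.2,"turn":0},{"x":0,"y":0,"z":0.2,"turn":0}]'
python3 - <<'E'
from h import *
snap('wrist','w3');st()
for v in range(358,400,4): print(v,H(world('w3',384*.64,v*.64,0)).round(1),H(world('w3',416*.64,v*.64,0)).round(1))
E
```

```text
time: 5.45
tool_pos: [0.5094, 0.0523, 0.0375]
tool_rot: [-0.0, 0.998, -0.064, -0.0]
contact_force: [0.5, 0.2, -0.7]
gripper_width: 0.0
grasp_force: 0.0
time: 5.95
tool_pos: [0.5105, 0.052, 0.0209]
tool_rot: [0.0, 0.998, -0.064, -0.001]
contact_force: [0.6, 0.6, 0.1]
gripper_width: -0.001
grasp_force: 0.0
time: 6.45
tool_pos: [0.5111, 0.0521, 0.0118]
tool_rot: [-0.0, 0.998, -0.064, 0.0]
contact_force: [-0.2, 0.0, -0.2]
gripper_width: -0.001
grasp_force: 0.0
6.5 heater mm [-80.1  -0.9  11.4] F [-0.48  0.08 -1.01] w -0.0
turn needed -0.003 tilt [-0.001  0.   ]
358 [-70.4   3.7  31.3] [-70.5  -6.4  31. ]
362 [-71.8   3.8  31.1] [-71.8  -6.4  31.1]
366 [-73.2   3.8  31. ] [-73.   -6.4  31.6]
370 [-74.7   3.8  30.9] [-74.6  -6.4  31.2]
374 [-69.1   3.3  45.8] [-69.6  -5.9  44.9]
378 [-69.2   3.3  48.3] [-69.4  -5.8  48. ]
382 [-69.    3.2  51.3] [-69.3  -5.7  50.7]
386 [-68.9   3.1  53.9] [-69.7  -5.7  52.4]
390 [-69.6   3.1  54.9] [-69.4  -5.6  55.4]
394 [-69.9   3.1  56.8] [-69.2  -5.5  58.1]
398 [-69.5   3.   59.7] [-69.1  -5.4  60.6]
```

The offset is confirmed: reported z is 11.4, below the slab top, with no force, and the tip is at about 43. I'll lower 3 mm more and push.

```bash
python3 -m crank '[{"x":0.2,"y":0,"z":0.15,"turn":0},{"x":0.4,"y":0,"z":0.15,"turn":0},{"x":0.4,"y":0,"z":0,"turn":0},{"x":0.4,"y":0,"z":0,"turn":0},{"x":0.3,"y":0,"z":0,"turn":0}]' 0
python3 -m crank '[{"x":0.2,"y":0,"z":0,"turn":0},{"x":0.2,"y":0,"z":0,"turn":0},{"x":0.2,"y":0,"z":0,"turn":0},{"x":0.2,"y":0,"z":0,"turn":0},{"x":0.2,"y":0,"z":0,"turn":0}]'
python3 -c "
from h import *
st()"
```

```text
time: 7.0
tool_pos: [0.5285, 0.0498, 0.009]
tool_rot: [0.0, 0.998, -0.064, 0.0]
contact_force: [0.2, -0.1, 0.0]
gripper_width: 0.001
grasp_force: 0.0
time: 7.5
tool_pos: [0.5377, 0.0486, 0.0087]
tool_rot: [0.0, 0.998, -0.064, -0.0]
contact_force: [-3.6, 0.2, 2.2]
gripper_width: -0.003
grasp_force: 1.7
7.5 heater mm [-53.   -1.    8.7] F [-3.64  0.2   2.2 ] w -0.0
turn needed -0.003 tilt [-0.001  0.   ]
```

```bash
python3 -m crank '[{"x":0.3,"y":0,"z":0,"turn":0},{"x":0.3,"y":0,"z":0,"turn":0},{"x":0.3,"y":0,"z":0,"turn":0},{"x":0.3,"y":0,"z":0,"turn":0},{"x":0.3,"y":0,"z":0,"turn":0}]'
python3 -m crank '[{"x":0.3,"y":0,"z":0,"turn":0},{"x":0.3,"y":0,"z":0,"turn":0},{"x":0.3,"y":0,"z":0,"turn":0},{"x":0.3,"y":0,"z":0,"turn":0},{"x":0.3,"y":0,"z":0,"turn":0}]'
python3 -c "
from h import *
st()"
```

```text
time: 8.0
tool_pos: [0.553, 0.0466, 0.0087]
tool_rot: [0.0, 0.998, -0.064, 0.0]
contact_force: [-2.3, 0.3, 0.2]
gripper_width: -0.002
grasp_force: 1.1
time: 8.5
tool_pos: [0.5678, 0.0447, 0.0088]
tool_rot: [0.0, 0.998, -0.064, -0.0]
contact_force: [-1.7, 0.5, -1.6]
gripper_width: 0.001
grasp_force: 0.9
8.5 heater mm [-22.6  -1.1   8.8] F [-1.68  0.48 -1.65] w 0.0
turn needed -0.003 tilt [-0. -0.]
```

```bash
python3 -m crank '[{"x":0.2,"y":0,"z":0,"turn":0},{"x":0.2,"y":0,"z":0,"turn":0},{"x":0.2,"y":0,"z":0,"turn":0},{"x":0.15,"y":0,"z":0,"turn":0},{"x":0.1,"y":0,"z":0,"turn":0}]'
python3 -m crank '[{"x":0.1,"y":0,"z":0,"turn":0},{"x":0.1,"y":0,"z":0,"turn":0}]'
python3 - <<'E'
from h import *
snap('wrist','w4');st()
P,ok=cloud('w4');Q=H(P)
for y in (-20,0,20):
  m=ok&(abs(Q[...,1]-y)<4)&(Q[...,0]>40)
  o=Q[m];o=o[np.argsort(o[:,0])];print(y,[(x,np.median(o[abs(o[:,0]-x)<1.5,2]).round(0)) for x in range(90,130,3) if (abs(o[:,0]-x)<1.5).any()])
E
```

```text
time: 9.0
tool_pos: [0.5762, 0.0436, 0.009]
tool_rot: [0.0, 0.998, -0.064, 0.0]
contact_force: [-1.7, -0.4, -0.2]
gripper_width: -0.002
grasp_force: 1.2
time: 9.2
tool_pos: [0.578, 0.0434, 0.0089]
tool_rot: [-0.0, 0.998, -0.064, -0.0]
contact_force: [-2.4, -0.7, -0.4]
gripper_width: -0.001
grasp_force: 1.2
9.25 heater mm [-12.1  -1.1   9. ] F [-0.82 -0.16 -1.41] w -0.0
turn needed -0.003 tilt [0. 0.]
-20 [(90, np.float64(52.0)), (93, np.float64(52.0))]
0 [(90, np.float64(52.0)), (93, np.float64(52.0))]
20 [(90, np.float64(52.0)), (93, np.float64(52.0))]
```

```bash
R='x'; 
python3 -m crank '[{"x":0.07,"y":0,"z":0,"turn":0},{"x":0.07,"y":0,"z":0,"turn":0}]' | grep -E 'pos|contact'
python3 -m crank '[{"x":0.07,"y":0,"z":0,"turn":0},{"x":0.07,"y":0,"z":0,"turn":0}]' | grep -E 'pos|contact'
```

```text
tool_pos: [0.5794, 0.0433, 0.009]
contact_force: [-2.2, -0.4, 0.5]
tool_pos: [0.5808, 0.0431, 0.009]
contact_force: [-3.3, 0.9, 0.2]
```

```bash
python3 -m crank '[{"x":0.07,"y":0,"z":0,"turn":0},{"x":0.07,"y":0,"z":0,"turn":0}]' | grep -E 'pos|contact'
```

```text
tool_pos: [0.5815, 0.043, 0.0089]
contact_force: [-7.0, -0.1, 4.2]
```

```bash
python3 -m crank '[{"x":0.05,"y":0,"z":0,"turn":0},{"x":0.05,"y":0,"z":0,"turn":0}]' | grep -E 'pos|contact'
```

```text
tool_pos: [0.5815, 0.043, 0.009]
contact_force: [-11.2, 0.4, 6.8]
```

Hard stop felt at heater x ≈ -8.8, where home was expected. I'll back off, rise, and check.

```bash
python3 -m crank '[{"x":0,"y":0,"z":0,"turn":0},{"x":-0.1,"y":0,"z":0,"turn":0},{"x":-0.4,"y":0,"z":0,"turn":0},{"x":-0.8,"y":0,"z":0,"turn":0},{"x":-1,"y":0,"z":-0.3,"turn":0}]'
python3 -m crank '[{"x":-0.4,"y":0,"z":-1.5,"turn":0},{"x":0,"y":0,"z":-3,"turn":0},{"x":0,"y":0,"z":-4,"turn":0},{"x":0,"y":0,"z":-3,"turn":0},{"x":0,"y":0,"z":0,"turn":0}]'
python3 -m crank '[{"x":0,"y":0,"z":-1.5,"turn":0},{"x":0,"y":0,"z":-0.8,"turn":0},{"x":0,"y":0,"z":0,"turn":0},{"x":0,"y":0,"z":0,"turn":0}]'
python3 - <<'E'
from h import *
snap('wrist','w5');st()
a=cv2.imread('pics/w5.png');cv2.imwrite('pics/w5b.png',cv2.resize(a,(800,600)))
P,ok=cloud('w5');Q=H(P)
for y in (-20,0,20):
  o=Q[ok&(abs(Q[...,1]-y)<4)];print(y,[(x,np.median(o[abs(o[:,0]-x)<1.5,2]).round(0)) for x in [-12,-9,-6,-3,0,3,6,9,12]+list(range(105,130,3)) if (abs(o[:,0]-x)<1.5).any()])
E
```

```text
time: 10.55
tool_pos: [0.5601, 0.0457, 0.0119]
tool_rot: [0.0, 0.998, -0.064, 0.0]
contact_force: [0.1, -0.2, 0.9]
gripper_width: 0.003
grasp_force: 0.0
time: 11.05
tool_pos: [0.5599, 0.0461, 0.1335]
tool_rot: [-0.0, 0.998, -0.064, 0.006]
contact_force: [0.1, -1.3, 0.4]
gripper_width: 0.002
grasp_force: 0.0
time: 11.45
tool_pos: [0.5559, 0.0462, 0.1492]
tool_rot: [0.0, 0.998, -0.064, -0.001]
contact_force: [0.6, 0.7, 0.0]
gripper_width: 0.004
grasp_force: 0.0
11.5 heater mm [-34.8  -1.1 148.8] F [-0.24 -0.86 -0.57] w 0.0
turn needed -0.004 tilt [-0.002  0.   ]
-20 [(-12, np.float64(31.0)), (-9, np.float64(31.0)), (-6, np.float64(31.0)), (-3, np.float64(31.0)), (0, np.float64(31.0)), (3, np.float64(52.0)), (6, np.float64(52.0)), (9, np.float64(51.0)), (12, np.float64(52.0)), (105, np.float64(52.0))]
0 [(-12, np.float64(31.0)), (-9, np.float64(31.0)), (-6, np.float64(31.0)), (-3, np.float64(31.0)), (0, np.float64(31.0)), (3, np.float64(52.0)), (6, np.float64(52.0)), (9, np.float64(52.0)), (12, np.float64(52.0)), (105, np.float64(52.0))]
20 [(-12, np.float64(31.0)), (-9, np.float64(31.0)), (-6, np.float64(31.0)), (-3, np.float64(31.0)), (0, np.float64(31.0)), (3, np.float64(52.0)), (6, np.float64(52.0)), (9, np.float64(52.0)), (12, np.float64(52.0)), (105, np.float64(52.0))]
```

View pics/w5b.png

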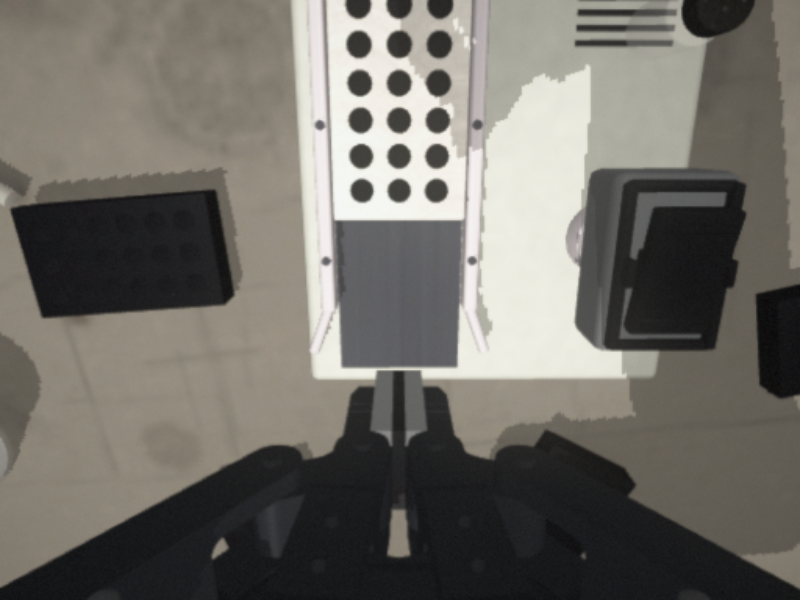

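The block's front face is at heater x ≈ 2, so it is home, and it lies flat (top at 52). The rocker, at (690,270), still has its far end raised. I'll move above that end.

```bash
python3 -m crank '[{"x":1,"y":2,"z":0,"turn":0},{"x":1.3,"y":3,"z":0,"turn":0},{"x":1.3,"y":3,"z":0,"turn":0},{"x":1,"y":2.4,"z":0,"turn":0},{"x":0.3,"y":1,"z":0,"turn":0}]' 0
python3 -m crank '[{"x":0,"y":0,"z":0.7,"turn":0},{"x":0,"y":0,"z":0.9,"turn":0},{"x":0,"y":0,"z":0.7,"turn":0},{"x":0,"y":0,"z":0.4,"turn":0},{"x":0,"y":0,"z":0,"turn":0}]'
python3 - <<'E'
from h import *
snap('wrist','w6');st()
a=cv2.imread('pics/w6.png');cv2.imwrite('pics/w6b.png',cv2.resize(a,(800,600)))
for v in range(366,392,4): print(v,H(world('w6',384*.64,v*.64,0)).round(1),H(world('w6',416*.64,v*.64,0)).round(1))
E
```

```text
time: 12.0
tool_pos: [0.5902, -0.075, 0.1487]
tool_rot: [-0.0, 0.998, -0.065, -0.001]
contact_force: [0.3, 0.1, -0.3]
gripper_width: 0.002
grasp_force: 0.0
time: 12.5
tool_pos: [0.5895, -0.0721, 0.1215]
tool_rot: [-0.0, 0.998, -0.064, -0.001]
contact_force: [0.1, 0.4, -0.5]
gripper_width: 0.001
grasp_force: 0.0
12.55 heater mm [  14.  -114.5  122.3] F [-0.15 -0.98  0.92] w -0.01
turn needed -0.003 tilt [-0.001  0.   ]
366 [  13.  -109.2  125. ] [  13.2 -120.5  125.6]
370 [  11.6 -109.2  125.3] [  11.6 -120.5  125.3]
374 [  24.2 -110.1  155.4] [  24.1 -119.4  155.3]
378 [  24.1 -110.2  157.9] [  24.  -119.3  157.6]
382 [  23.8 -110.2  159.8] [  24.  -119.2  160.2]
386 [  24.3 -110.3  163.3] [  24.  -119.1  162.8]
390 [  24.4 -110.4  165.8] [  23.9 -119.1  164.8]
```

View pics/w6b.png

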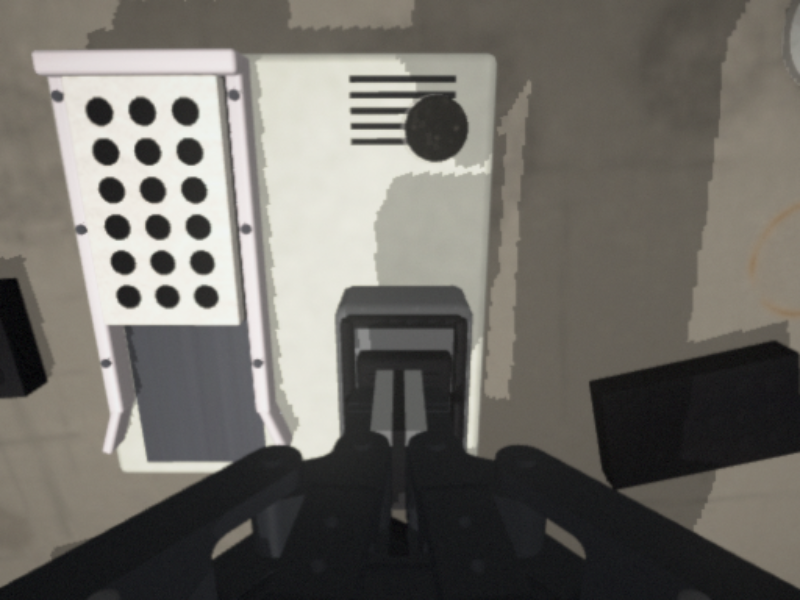

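The block touches the stop at (140,75), and the fingers at (398,372) are centred over the rocker's far end, with the tip at about z 153 and the rocker edge at about 127. I'll descend and feel for it.

```bash
python3 -m crank '[{"x":0,"y":0,"z":0.4,"turn":0},{"x":0,"y":0,"z":0.5,"turn":0},{"x":0,"y":0,"z":0.5,"turn":0},{"x":0,"y":0,"z":0.3,"turn":0},{"x":0,"y":0,"z":0.1,"turn":0}]' 0
python3 -m crank '[{"x":0,"y":0,"z":0.1,"turn":0},{"x":0,"y":0,"z":0.1,"turn":0},{"x":0,"y":0,"z":0.1,"turn":0},{"x":0,"y":0,"z":0.1,"turn":0}]' | grep -E 'pos|contact'
```

```text
time: 13.05
tool_pos: [0.59, -0.0731, 0.1041]
tool_rot: [-0.0, 0.998, -0.064, -0.001]
contact_force: [-0.1, 0.6, -1.3]
gripper_width: 0.001
grasp_force: 0.0
tool_pos: [0.5905, -0.0731, 0.101]
contact_force: [0.1, -0.4, 0.5]
```

```bash
python3 -m crank '[{"x":0,"y":0,"z":0.1,"turn":0},{"x":0,"y":0,"z":0.1,"turn":0},{"x":0,"y":0,"z":0.1,"turn":0}]' | grep -E 'pos|contact'
```

```text
tool_pos: [0.5905, -0.0732, 0.0984]
contact_force: [-2.7, 0.5, 4.9]
```

Contact with the rocker (4.9 N). I'll press on in small steps.

```bash
python3 -m crank '[{"x":0,"y":0,"z":0.08,"turn":0},{"x":0,"y":0,"z":0.08,"turn":0}]' | grep -E 'pos|contact'
```

```text
tool_pos: [0.5908, -0.0732, 0.0977]
contact_force: [-2.0, -0.0, 6.2]
```

```bash
python3 -m crank '[{"x":0,"y":0,"z":0.08,"turn":0},{"x":0,"y":0,"z":0.08,"turn":0}]' | grep -E 'pos|contact'
```

```text
tool_pos: [0.5913, -0.0733, 0.0961]
contact_force: [-1.4, -0.6, 4.2]
```

```bash
python3 -m crank '[{"x":0,"y":0,"z":0.08,"turn":0},{"x":0,"y":0,"z":0.08,"turn":0}]' | grep -E 'pos|contact'
```

```text
tool_pos: [0.5917, -0.0733, 0.094]
contact_force: [3.3, 0.3, 2.4]
```

```bash
python3 -m crank '[{"x":0,"y":0,"z":0.08,"turn":0},{"x":0,"y":0,"z":0.08,"turn":0}]' | grep -E 'pos|contact'
```

```text
tool_pos: [0.5895, -0.073, 0.0905]
contact_force: [-0.1, -0.1, 0.1]
```

```bash
python3 -m crank '[{"x":0,"y":0,"z":0.08,"turn":0},{"x":0,"y":0,"z":0.08,"turn":0}]' | grep -E 'pos|contact'
```

```text
tool_pos: [0.5895, -0.0729, 0.0889]
contact_force: [-0.7, -0.9, 0.8]
```

The force fell to zero, so the rocker snapped over. I'll rise, pull back and verify.

```bash
python3 -m crank '[{"x":0,"y":0,"z":-0.3,"turn":0},{"x":0,"y":0,"z":-1.5,"turn":0},{"x":0,"y":0,"z":-2.5,"turn":0},{"x":0,"y":0,"z":-2.5,"turn":0},{"x":-1.5,"y":0,"z":-1,"turn":0}]'
python3 -m crank '[{"x":-3,"y":0,"z":0,"turn":0},{"x":-3,"y":0,"z":0,"turn":0},{"x":-1.5,"y":0,"z":0,"turn":0},{"x":0,"y":0,"z":0,"turn":0},{"x":0,"y":0,"z":0,"turn":0}]'
python3 - <<'E'
from h import *
snap('wrist','w7');st()
a=cv2.imread('pics/w7.png');cv2.imwrite('pics/w7b.png',cv2.resize(a,(800,600)))
P,ok=cloud('w7');Q=H(P)
for x in range(-48,36,6):
    k=ok&(abs(Q[...,0]-x)<3)&(abs(Q[...,1]+115)<10)&(Q[...,2]<140)
    if k.any(): print(x,np.median(Q[...,2][k]).round(1),end='; ')
k=ok&(abs(Q[...,1]+1)<25)
print([(x,np.median(Q[k&(abs(Q[...,0]-x)<1)][:,2]).round(0)) for x in (-4,-2,0,2,4,6,110,114) if (k&(abs(Q[...,0]-x)<1)).any()])
E
```

```text
time: 15.25
tool_pos: [0.5782, -0.0719, 0.173]
tool_rot: [0.001, 0.998, -0.064, 0.003]
contact_force: [0.2, -0.2, -0.0]
gripper_width: 0.0
grasp_force: 0.0
time: 15.75
tool_pos: [0.5018, -0.0618, 0.1692]
tool_rot: [0.0, 0.998, -0.064, 0.001]
contact_force: [-0.3, -0.4, 0.8]
gripper_width: -0.0
grasp_force: 0.0
15.8 heater mm [ -74.6 -115.   169. ] F [0.04 0.51 0.31] w -0.0
turn needed -0.003 tilt [ 0.002 -0.   ]
-48 108.9; -42 108.0; -36 125.1; -30 124.5; -24 122.8; -18 121.4; -12 120.1; -6 118.7; 0 117.3; 6 115.9; 12 115.1; 18 106.2; 24 109.4; 30 103.8; [(-4, np.float64(31.0)), (-2, np.float64(31.0)), (0, np.float64(31.0)), (2, np.float64(36.0)), (4, np.float64(52.0)), (6, np.float64(52.0))]
```

View pics/w7b.png

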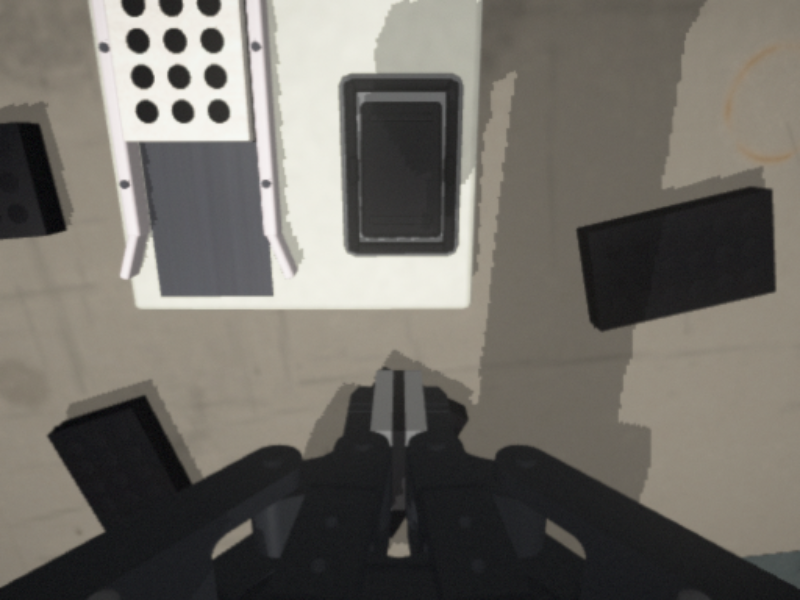

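The rocker at (400,168) now slopes the other way, with the far end down (z 125 near, 115 far). The block's front is still at heater x ≈ 2.5, and the gripper is clear of everything.

```bash
python3 -c "
from plant import manip
print(manip.job_done())"
```

```text
the job is handed in; nothing more can be done
None
```

I slid the tube block fully home against the end stop, then pressed the rocker until it snapped over to on and stayed. The job is handed in at about 16 s, with no verdict returned; the highest force reading I saw was about 13 N, and the bystanders were never approached.

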